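Snap the carousel clip onto the sample changer spindle with the clip fork

ROBOT

A 6-joint arm with a two-finger parallel gripper is mounted at the origin on the work surface. World frame = base frame: x ahead of the robot, y to its left, z up, the work surface at z = 0. Lengths are in m, angles in degrees, forces in N, time in s.
With the tool pointing down it reaches from about 0.375 to 0.75 m from the base axis. Payload 9 kg.
Tool frame: the origin (TCP) lies where the fingers leave the gripper's body, on its centre line; the fingertips stand 73 mm ahead of it and the grasp point (between the pads) lies 54 mm ahead of it (robot.tip_reach is the distance from the TCP to the fingertips, in m); z points along the fingers, y is the line along which they close (so a half turn about z gives the same grasp; the last joint's range is limited). The gripper opens to 85 mm and grips with 20 to 120 N. Pads are 22 mm wide; open, the fingers measure 114 mm over their backs; the gripper's body (76 mm by 85 mm) begins 54 mm behind the grasp point. The pads swing forward as they close: fully open they stand 13 mm farther back than shut.
Start: joints at [-88.104, 5.964, 5.575, 89.605, 0, 77.527], TCP at [0.149, -0.581, 0.304] pointing down, gripper open.
Joint ranges: [-171.21, 171.21], [-48.23, 106.86], [-62.78, 66.21], [-105.2, 120.99], [-86.42, 89.51], [-180, 180]. Speed limits (degrees/s): [127.2, 127.2, 147.25, 180, 180, 180].

INTERFACE

Orientations are given as [roll, pitch, yaw] about the fixed x, y, z axes, in that order (R = Rz(yaw) Ry(pitch) Rx(roll)).
In Python, from plant import robot gives the robot as it stands. Calls block until the motion is done:
- robot.move_pose(position, orientation): joint-space move of the TCP to a pose.
- robot.line_to(position, vel=0.15, rotation=None, guard=None): straight line of the TCP; rotation=None keeps the orientation; vel is the mean speed in m/s. With guard (N) it stops when the force on the tool has changed by that much, and returns True; else False.
- robot.goto_joints(angles): joint-space move.
- robot.set_gripper(opening): finger opening in m; the grip force is fixed at half the most; returns when the fingers have stopped.
- robot.pause(seconds).
- robot.ik(position, orientation): joint angles nearest the present ones, or None.
- robot.observe(): the state.
- robot.grab_frame(name): name is "scene" or "top" or "wrist"; returns the picture (480x640x3 uint8, blue, green, red); there is no depth.
- robot.get_calibration(name): a dict with "vertical_fov" (degrees; the focal length in pixels is half the picture's height over the tangent of half this angle, whatever the lens; pixels are square), "cx", "cy" (the principal point, pixels), "rvec" (rotation vector, rad) and "tvec" (3), from world to camera coordinates, as OpenCV has them. Camera axes: x right, y down, z forward; pixel columns grow to the right and rows downward; lengths in m; the calibration is good to about 2 mm. A picture is of the moment at which its call begins: read the wrist's pose just before it. get_calibration takes no time and is no camera call; for the wrist camera it gives the pose at the moment of the call.
A pose or a line that the arm cannot do raises robot.IKError and nothing moves.
- robot.job_done(): hands the job in; it is judged then, once.
The state is a dict: "time": time; "q": joint angles; "qvel": joint speeds; "joint_torque": joint torques, N m; "tool_pos": TCP position; "tcp_rot": TCP orientation; "ft_force": force on the tool from outside, world axes, zero at the start; "torque": the same for the moment, N m; "gripper_width": finger opening in m; "gripper_force": force on a finger pad.
Only numpy, scipy, OpenCV 4.12 (cv2) and the standard library are available. Lean on these libraries where they do the work, as an engineer would, in place of code of your own. Each camera call takes 0.05 s, during which the arm holds its last target. There are 200 camera calls.

TASK

The carousel of the sample changer is back on and its orange split clip lies loose on the hub, mouth towards the spindle: take the clip fork from the tool mat and, touching the clip with the fork only, slide the clip sideways into the spindle's slots until it is fully home and both its legs have snapped shut. The spindle stopped off its mark, so if the clip binds do not force it: ease off, swing it round the spindle with the fork and feel for the way it goes on easily. Then lay the fork flat back on the mat and leave everything else where it stands.

Things in the scene. Friction and masses are not known exactly. Their poses are not given: they have to be found in the camera images.
- sampler: Fixed sample changer: cream housing 304 mm across, teal carousel with a ring of capped tubes (262 mm circle, caps 116 mm above the bench) round a grey hub drum 230 mm across, flat top at 125 mm. Teal tower 286 mm high, centred 205 mm out on its +x side, low keypad pod on its -y side. Origin: centre of its underside, on the spindle axis. The clip lies on its -x side and is pushed on roughly along +x.
- spindle (a point): Spindle axis at the height of the hub's flat top; axes as the sampler's. Steel shaft 40 mm round, head 10 to 32 mm above the hub face; below it two parallel slots leave a neck 24 mm across flats, 40 mm long, rounded ends. The slots point up to 28 degrees either way from x (drive locked; not reported): the black line across the head runs along them. It does not turn.
- clip: Loose orange plastic split clip, 8 mm thick, 82 x 60 mm, about 60 g, slippery, flat on the hub. Origin: at its underside, the point on the spindle axis once home. +x points out of its mouth. Bridge 60 mm wide, x = -33.5 to -20.5 mm; from it rigid guide cheeks, 25.4 mm apart, reach to x = 9.5 mm; outside these two spring legs reach to x = 29 mm, with inward bumps (19 mm apart at x = 18 mm).
- clip_rear (a point): Middle of the flat rear face of the clip's bridge (x = -33.5 mm), at the underside. The prongs push on this face, either side of a tail 16 mm wide and 8 mm thick that sticks out 19 mm rearward from here.
- clip_mouth (a point): Middle of the clip's mouth, at the underside, 29 mm ahead of its origin. In line with the slots, 9 to 17 N spreads the legs as the bumps meet the neck (origin 39 to 34 mm short of home), then 3 to 6 N; 3 mm short the legs snap shut, then a hard stop. Over 8 degrees out of line its cheeks bind short of home and the force climbs past 18 N: 15 mm or more short means far out; closer, the eased clip turns a little the way it should go.
- clip_left (a joint): Spread of the clip's leg on its +y side, rad: 0 closed, about 0.05 while its bump rides on the flat, 0 again once snapped in.
- clip_right (a joint): Spread of the clip's leg on its -y side, rad: 0 closed, about 0.05 while its bump rides on the flat, 0 again once snapped in.
- fork: Clip fork: loose hand tool 180 mm long, about 200 g, flat on the mat: a 6 mm steel plate flush with its underside, a blue handle block on its rear. Origin: on the underside, below the centre of mass. +x points to the prongs. Handle 22 mm wide, 26 mm high, x = -85 to 15 mm; grip it across the width. Blade 24 mm wide to x = 50 mm, then a head 58 mm wide to x = 95 mm.
- fork_tip (a point): Point on the fork's underside midway between the two prong ends, 95 mm ahead of the fork's origin. The prongs are 17 mm wide; the slot between them, 24 mm wide and 24 mm deep, takes the clip's tail while the prong ends push on the rear face of the bridge.
- mat: Blue tool mat fixed on the bench, 300 mm (x) by 235 mm (y), 3 mm thick. Origin: centre of its underside.
- screwdriver: Yellow screwdriver 170 mm long lying on the mat beside the fork (either side). Origin: middle of its length, underside. Leave it.
- beaker: Glass beaker 90 mm high, 70 mm across. Origin: centre of its underside. Leave it.
- tube_rack: Blue rack with seven capped tubes, 70 mm (x) by 130 mm (y), 76 mm high. Origin: centre of its underside. Leave it.
Things that resemble listed ones, but are neither listed nor needed, are in the scene too. What is meant by the clip is not blue, and is the larger of those in its own colour. Several things have the shape of the fork; the one meant has the colours described above.

How it is judged (in metres and radians):
On the way, in this order (a step that is already met when the one before it is completed fails the run):
1. the fork presses on the clip while both legs of the clip are spread on the spindle's flats (contact force between fork and clip above 0.5 N and value of joint each of clip_left, clip_right above 0.025 rad), for 0.1 s.
2. the clip is home on the spindle with both legs snapped shut (horizontal distance between clip and spindle below 0.003 m and z of clip in the frame of spindle between -0.003 and 0.003 m and value of joint each of clip_left, clip_right below 0.02 rad), for 0.2 s.
At the end, for the whole second after the job is handed in: The clip's origin is within 3 mm of the spindle axis and of the hub face's height, both legs are closed (below 0.02 rad). The fork, released and at rest, lies flat (within 0.08 rad) with its origin over the mat (all of step 2 and x of fork in the frame of mat between -0.15 and 0.15 m and y of fork in the frame of mat between -0.1175 and 0.1175 m and z of fork in the frame of mat below 0.008 m and angle between fork's own z axis and vertical below 0.08 rad and linear speed of fork below 0.02 m/s); the robot touches nothing.
It fails at once if the robot itself touches the clip (contact force between any of the fingers, the arm and clip above 0.5 N).
It fails at once if the fork presses on the clip with more than 30 N (the clip is forced) (contact force between fork and clip above 30 N).
It fails at once if a bystander is pushed more than 25 mm from its place (distance of any of beaker, tube_rack, screwdriver from where it was at the start of the episode above 0.025 m).
It also fails if it takes over 67 s, if anything falls off the work surface, if the arm or the gripper's body presses on something with over 40 N, if the wrist force passes 120 N, or if a joint passes its speed limit or range.

## Working session

There is one attempt and no reset: what is moved stays moved. The work goes in short steps, each a Python script; the robot and the scene stay as the last script left them, time stands still between calls to the robot, and variables do not carry over. Pictures are saved under pics/ and viewed, at most 13 in all, crops included, and the job is handed in when it is done.

```bash
ls; mkdir -p pics; python3 - <<'E'
from plant import robot
import cv2
for n in("scene","top"):
    cv2.imwrite(f"pics/{n}0.png",robot.grab_frame(n)); c=robot.get_calibration(n); print(n,c)
print(robot.observe())
E
```

```text
pics
scene {'vertical_fov': 48.48615122744481, 'cx': 317.2099727126342, 'cy': 240.26060027115594, 'rvec': array([ 1.32702989,  2.33352226, -0.81457317]), 'tvec': array([ 0.39370182, -0.30107554,  1.26185287])}
top {'vertical_fov': 43.536581818084, 'cx': 319.37446284486293, 'cy': 236.02112488582296, 'rvec': array([ 2.18250402, -2.16149599,  0.1449932 ]), 'tvec': array([-0.1185542 ,  0.59738091,  1.18478005])}
{'time': 0.1, 'q': array([-8.81037462e+01,  5.99395192e+00,  5.53357928e+00,  8.96052314e+01,
        2.46937646e-03,  7.75265206e+01]), 'qvel': array([-0.01871123, -0.11087642,  0.12267282,  0.03180322,  0.02657698,
       -0.01111204]), 'joint_torque': array([ 5.99731546e-03, -5.58201778e+01,  5.04723394e+01,  1.30637854e-02,
       -3.56538549e-04,  6.19344746e-06]), 'tool_pos': array([ 0.14891721, -0.58101585,  0.3032326 ]), 'tcp_rot': array([-1.79936478e+02, -1.65807468e-02,  1.43697226e+01]), 'ft_force': array([ 0.72324484,  0.14161829, -0.02707083]), 'torque': array([ 0.06966708, -0.00049656,  0.00834074]), 'gripper_force': 0.0, 'gripper_width': 0.08512119555709524}
```

View pics/scene0.png

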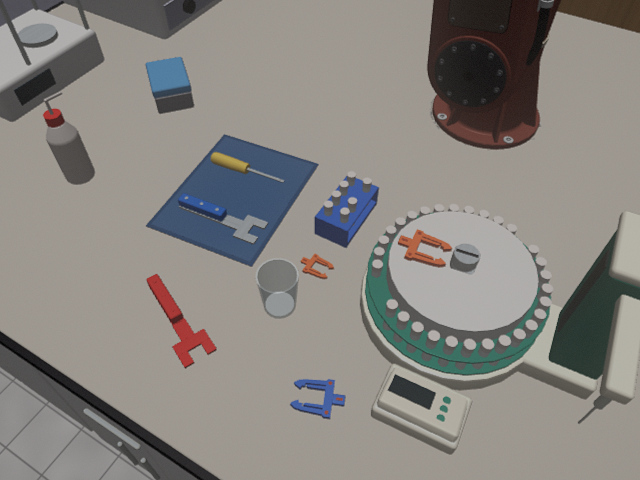

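View pics/top0.png

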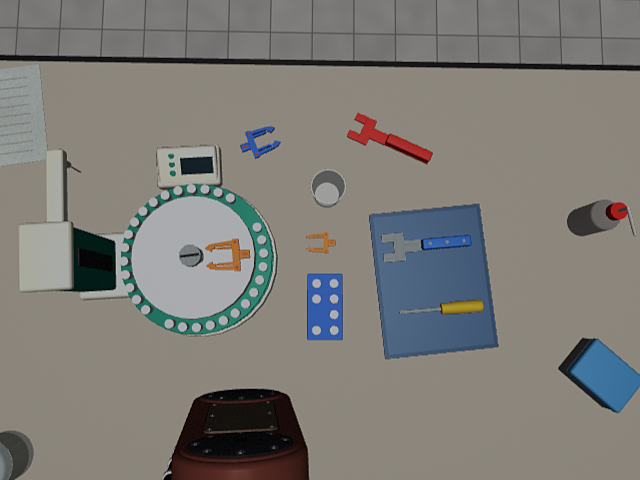

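The top view shows these candidates:
- **Fork:** the blue-handled one on the mat (handle 445,242, prongs 387,248). The red fork (390,138) is a decoy.
- **Clip:** the large orange one on the hub (228,254). The small orange clip (320,242) and the blue clip (260,141) are decoys.
- **Spindle:** head at (191,256) with its black line.
- **Leave alone:** screwdriver (445,308), beaker (328,188) and rack (324,306).

Next I'll measure from the top view.

```bash
cat > h.py <<'E'
import numpy as np, cv2
def K(c):
    f=240/np.tan(np.radians(c["vertical_fov"]/2)); return np.array([[f,0,c["cx"]],[0,f,c["cy"]],[0,0,1]])
def ray(c,px,z):
    """pixels (N,2) -> world points on the plane at height z"""
    R=cv2.Rodrigues(np.array(c["rvec"]))[0]; o=-R.T@np.array(c["tvec"])
    px=np.atleast_2d(px).astype(float)
    d=(R.T@np.linalg.inv(K(c))@np.c_[px,np.ones(len(px))].T).T
    return o+d*((z-o[2])/d[:,2:])
def proj(c,P):
    return cv2.projectPoints(np.atleast_2d(P).astype(float),np.array(c["rvec"]),np.array(c["tvec"]),K(c),None)[0][:,0]
def blobs(m,amin=30):
    n,l,s,ce=cv2.connectedComponentsWithStats(m.astype(np.uint8))
    return [(l==i) for i in sorted(range(1,n),key=lambda i:-s[i,4]) if s[i,4]>=amin]
def pix(m): return np.argwhere(m)[:,::-1]
def axis(P):
    """centre, long direction angle (deg), extents of min area rectangle of xy points in m"""
    (c,s,a)=cv2.minAreaRect((P[:,:2]*1000).astype(np.float32)); 
    if s[0]<s[1]: s=s[::-1]; a+=90
    return np.array(c)/1000,a%180,s
E
python3 - <<'E'
from plant import robot
from h import *
im=cv2.imread("pics/top0.png"); c=robot.get_calibration("top"); hsv=cv2.cvtColor(im,cv2.COLOR_BGR2HSV)
H,S,V=hsv[...,0].astype(int),hsv[...,1],hsv[...,2]
def show(n,m,z,k=3,amin=40):
    for b in blobs(m,amin)[:k]:
        p=pix(b); print(n,len(p),p.mean(0).round(1),[np.round(v,4) for v in axis(ray(c,p,z))])
show("orange",(H>5)&(H<20)&(S>150)&(V>120),.133)
box=np.zeros(H.shape,bool); box[225:265,375:480]=1
show("handle",box&(H>105)&(H<125)&(S>190)&(V>130),.029)
show("blade",box&(S<90)&(V>100),.009)
show("mat",(H>95)&(H<120)&(S>80)&(V<150),.003,2)
gray=(V>170)&(S<30); box2=np.zeros(H.shape,bool); box2[190:325,125:265]=1
show("hub",gray&box2,.125,2)
box3=np.zeros(H.shape,bool); box3[243:269,178:204]=1
show("head",box3&(V<165),.157); show("line",box3&(V<60),.157,amin=8)
print(hsv[240:272:2,178:206:3,2])
E
```

```text
orange 493 [229.9 254.5] [array([0.5495, 0.0593]), np.float64(97.9952), array([78.9969, 57.7513])]
orange 198 [322.2 242.3] [array([ 0.5745, -0.1129]), np.float64(95.0023), array([51.4959, 35.9184])]
blade 726 [399.6 246.4] [array([ 0.5821, -0.2841]), np.float64(95.3238), array([83.0521, 59.9873])]
mat 14298 [432.7 282.6] [array([ 0.5135, -0.3488]), np.float64(6.3353), array([298.4833, 233.743 ])]
mat 549 [594.3 373.5] [array([ 0.3217, -0.7018]), np.float64(49.4576), array([133.3369,  94.7091])]
hub 10291 [189.6 257.2] [array([0.5476, 0.1251]), np.float64(91.2043), array([224.9517, 224.484 ])]
hub 57 [128.6 287.8] [array([0.4868, 0.242 ]), np.float64(136.6013), array([19.187 , 11.9251])]
head 467 [190.7 255.4] [array([0.5466, 0.1218]), np.float64(91.7414), array([43.3189, 42.0379])]
line 40 [189.2 254.8] [array([0.5477, 0.1254]), np.float64(97.7824), array([32.7737,  3.6163])]
line 28 [200. 257.] [array([0.5441, 0.1056]), np.float64(170.52), array([27.6649,  8.8797])]
[[175 175 175 174 175 175 175 174 176 175]
 [175 175 175 176 176 174 175 175 174 175]
 [175 174 177 166 161 157 176 175 175 176]
 [175 177 131 125 123 124 156 179 175 184]
 [175 157 123 128 125 127 123 147 178 168]
 [177 122 123 130 124 125 125  68 158 183]
 [174 127 124 132 130 135 109 133  99 176]
 [178 113 100  79  40  24  23 120  54 177]
 [178  17  18  58  98 104 108 131  81 178]
 [176 121 133 132 128 128 122 124  62 178]
 [178 125 126 127 126 126 122  46  67 175]
 [174 152 126 125 125 124 121  37 166 174]
 [174 176 143 125 129 116  26 189 176 179]
 [175 174 178 139 114  76 152 175 175 176]
 [175 174 174 176 179 181 176 174 176 177]
 [174 176 175 175 174 176 174 174 174 175]]
```

```bash
python3 - <<'E'
from plant import robot
from h import *
def cam():
    c=robot.get_calibration("wrist"); R=cv2.Rodrigues(np.array(c["rvec"]))[0]; return c["vertical_fov"],-R.T@c["tvec"],R[2]
o=robot.observe(); print(cam(), o["tool_pos"])
# yaw so that tool y lies along world x (fork heading ~ 95 deg)
for yaw in (5,-175,):
    for p in ([.55,.06,.36],[.58,-.34,.25]):
        print(yaw,p,robot.ik(p,[180,0,yaw]))
for yaw in (95,-85):
    print(yaw,robot.ik([.58,-.37,.25],[180,0,yaw]),robot.ik([.55,-.01,.2],[180,0,yaw]))
E
```

```text
(70.11433589917688, array([ 0.21709213, -0.56370912,  0.37220031]), array([-0.26832201, -0.06871965, -0.96087507])) [ 0.14891721 -0.58101585  0.3032326 ]
5 [0.55, 0.06, 0.36] [ -7.32138883  -1.03700148   4.25239194  95.28939342   0.
 167.67861117]
5 [0.58, -0.34, 0.25] [-41.49351362  18.56780812  14.21080782  85.6429997    0.
 133.50648638]
-175 [0.55, 0.06, 0.36] [ -7.32138883  -1.03700148   4.25239194  95.28939342   0.
 -12.32138883]
-175 [0.58, -0.34, 0.25] [-41.49351362  18.56780812  14.21080782  85.6429997    0.
 -46.49351362]
95 [-43.3933746   21.46569828  17.71403388  86.2483356    0.
  41.6066254 ] [-14.66846822  -2.39127736 -13.73910279  78.65217457   0.
  70.33153178]
-85 [ -43.3933746    21.46569828   17.71403388   86.2483356     0.
 -138.3933746 ] [ -14.66846822   -2.39127736  -13.73910279   78.65217457    0.
 -109.66846822]
```

```bash
python3 - <<'E'
from plant import robot
from h import *
import pickle
robot.move_pose([.55,.08,.30],[180,0,90]); robot.pause(.3)
c=robot.get_calibration("wrist"); im=robot.grab_frame("wrist"); pickle.dump(c,open("hub.pkl","wb"))
cv2.imwrite("pics/hub.png",im); o=robot.observe(); print(o["time"],o["tool_pos"],o["tcp_rot"])
print(proj(c,[[.547,.1235,.157],[.5495,.06,.133]]))
E
```

```text
3.175 [0.55003343 0.07978774 0.30000144] [1.79999464e+02 7.49374620e-04 8.99769403e+01]
[[315.12484678 187.29751985]
 [319.39353018 269.85867899]]
```

View pics/hub.png

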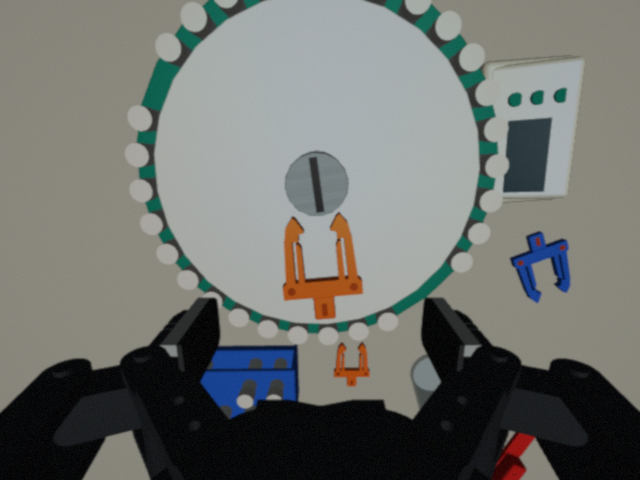

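The close view shows the spindle head at (317,183) with its black line tilted slightly left as it goes up. The large orange clip sits at (322,270), mouth up, tail at (325,305). The clip choice is confirmed: the small decoy is at (351,365) and the blue one at (540,265).

```bash
python3 - <<'E'
from plant import robot
from h import *
import pickle
im=cv2.imread("pics/hub.png"); c=pickle.load(open("hub.pkl","rb")); hsv=cv2.cvtColor(im,cv2.COLOR_BGR2HSV)
H,S,V=hsv[...,0].astype(int),hsv[...,1],hsv[...,2]
box=np.zeros(H.shape,bool); box[145:222,280:355]=1
yy,xx=np.mgrid[:480,:640]; core=(xx-317)**2+(yy-183.5)**2<29**2
l=blobs(core&(V<80))[0]; P=ray(c,pix(l),.157); print("line",[np.round(v,4) for v in axis(P)])
d=np.linalg.svd(P[:,:2]-P[:,:2].mean(0))[2][0]; print("line pca",np.degrees(np.arctan2(d[1],d[0]))%180, P.mean(0))
hd=cv2.GaussianBlur(V,(3,3),0); m=blobs(box&((hd<155)))[0]
P=ray(c,pix(m),.157)[:,:2].astype(np.float32); cc,r=cv2.minEnclosingCircle(P); print("head",cc,r)
o=blobs((H>5)&(H<20)&(S>150)&(V>90))[0]; P=ray(c,pix(o),.133); print("clip rect",[np.round(v,4) for v in axis(P)])
# clip axis: symmetric -> PCA long axis
q=P[:,:2]-P[:,:2].mean(0); d=np.linalg.svd(q,full_matrices=False)[2][0]; d*=np.sign(d[1]); 
n=np.array([-d[1],d[0]]); print("pca heading",np.degrees(np.arctan2(d[1],d[0])))
ctr=np.array(axis(P)[0])
h=np.radians(axis(P)[1]); d=np.array([np.cos(h),np.sin(h)]); n=np.array([-d[1],d[0]])
a=P[:,:2]@d; b=P[:,:2]@n
for t in np.arange(a.min(),a.max(),.006):
    s=(a>=t)&(a<t+.003); print(round(t-a.min(),4),(b[s].min()-b.mean()).round(4),(b[s].max()-b.mean()).round(4),((b[s].min()+b[s].max())/2).round(4))
print(a.min(),a.max())
g=(V>140)&(S<40); g=blobs(g&(np.hypot(xx-317,yy-163)<175))[0]
hull=cv2.convexHull(pix(g).astype(np.int32))[:,0]; P=ray(c,hull,.125)[:,:2]
A=np.c_[2*P,np.ones(len(P))]; s=np.linalg.lstsq(A,(P**2).sum(1),rcond=None)[0]; print("hub",s[:2],np.sqrt(s[2]+s[:2]@s[:2]))
E
```

```text
line [array([0.5476, 0.125 ]), np.float64(97.8894), array([33.3516,  4.5207])]
line pca 97.6877471363847 [0.5476322 0.125181  0.157    ]
head (0.5475339293479919, 0.12556110322475433) 0.020297475159168243
clip rect [array([0.5502, 0.0606]), np.float64(95.0022), array([79.9137, 58.3875])]
pca heading 96.8290650736538
0.0 -0.0073 0.0066 -0.5536
0.006 -0.007 0.0069 -0.5533
0.012 -0.0075 0.0064 -0.5538
0.018 -0.029 0.029 -0.5532
0.024 -0.0293 0.0287 -0.5536
0.03 -0.028 0.0271 -0.5537
0.036 -0.0256 0.0256 -0.5533
0.042 -0.0252 0.025 -0.5534
0.048 -0.0248 0.0243 -0.5535
0.054 -0.0244 0.0243 -0.5533
0.06 -0.0234 0.0236 -0.5532
0.066 -0.0224 0.0222 -0.5534
0.072 -0.0213 0.0215 -0.5531
0.078 -0.0181 0.0172 -0.5537
-0.027544892755525106 0.05236883290774562
hub [0.54779149 0.12500981] 0.11341279760491516
```

```bash
python3 - <<'E'
from plant import robot
from h import *
import pickle
robot.move_pose([.587,-.35,.22],[180,0,95]); robot.pause(.3)
c=robot.get_calibration("wrist"); im=robot.grab_frame("wrist"); pickle.dump(c,open("fork.pkl","wb"))
cv2.imwrite("pics/fork.png",im); o=robot.observe(); print(o["time"],o["tool_pos"],robot.tip_reach)
hsv=cv2.cvtColor(im,cv2.COLOR_BGR2HSV); H,S,V=hsv[...,0].astype(int),hsv[...,1],hsv[...,2]
u=np.array([np.cos(np.radians(95.3)),np.sin(np.radians(95.3))]); f0=np.array([.587,-.3374])
e=proj(c,[[*(f0+u*s),.009] for s in(.095,.05,.015,-.085)]); print(e.round())
for b in blobs((S<80)&(V>90),400)[:4]:
    P=ray(c,pix(b),.009); print("blade",pix(b).mean(0),[np.round(v,4) for v in axis(P)])
for b in blobs((H>105)&(H<125)&(S>190)&(V>100),400)[:4]:
    P=ray(c,pix(b),.029); print("handle",pix(b).mean(0),[np.round(v,4) for v in axis(P)])
E
```

```text
5.1417 [ 0.58724229 -0.34954702  0.22019595] 0.0726
[[320.  92.]
 [321. 153.]
 [321. 197.]
 [321. 307.]]
blade [360.41704755 181.39927778] [array([ 0.5879, -0.3636]), np.float64(5.0392), array([636.7946, 362.5333])]
blade [320.504091   141.72500499] [array([ 0.582, -0.285]), np.float64(95.4372), array([81.6358, 58.2723])]
blade [522.43936652 459.6438914 ] [array([ 0.8262, -0.5723]), np.float64(4.9631), array([72.084 , 64.9523])]
blade [121.70263017 457.11540526] [array([ 0.3974, -0.6134]), np.float64(103.9089), array([66.0115, 52.7351])]
handle [321.17948718 278.09041835] [array([ 0.5904, -0.3722]), np.float64(95.1261), array([97.3327, 20.748 ])]
```

View pics/fork.png

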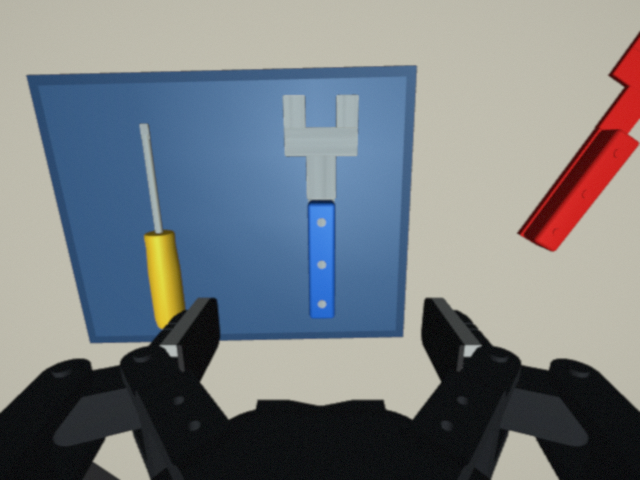

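The fork is confirmed: blue handle at (321,265), steel head at (320,125), screwdriver clear at (160,250). The handle measures 97×21 mm, which matches. Next I'll grasp it and carry it to a standoff behind the clip.

```bash
cat >> h.py <<'E'
SP=np.array([.5476,.1251]); LT=.110   # spindle axis, TCP -> prong ends
def u(a): return np.array([np.cos(np.radians(a)),np.sin(np.radians(a))])
def tcp(tip,a,z): return [*(np.array(tip)-LT*u(a)),z]
def shot(robot,name):
    import pickle
    c=robot.get_calibration("wrist"); im=robot.grab_frame("wrist"); cv2.imwrite(f"pics/{name}.png",im); pickle.dump(c,open(name+".pkl","wb")); return c,im
E
python3 - <<'E'
from plant import robot
from h import *
g=np.array([.5872,-.3373])-.015*u(95.3)
robot.move_pose([*g,.12],[180,0,95.3]); robot.line_to([*g,.078],vel=.08)
robot.set_gripper(0.0); o=robot.observe(); print(o["gripper_width"],o["gripper_force"],o["tool_pos"])
robot.line_to([*g,.26],vel=.2)
CL=np.array([.5492,.0720])
robot.move_pose(tcp(CL-.070*u(95),95,.225),[180,0,95]); robot.pause(.3)
o=robot.observe(); print(o["time"],o["tool_pos"],o["tcp_rot"],o["ft_force"],o["gripper_width"])
c,im=shot(robot,"stand")
E
```

```text
0.020774315853824922 60.133423805236816 [ 0.58877932 -0.35239266  0.07841156]
9.2333 [ 0.56504922 -0.10825305  0.22502936] [1.79998029e+02 5.88771005e-03 9.49279891e+01] [ 0.00515242 -0.30073494 -1.24361829] 0.021230084611470402
```

View pics/stand.png

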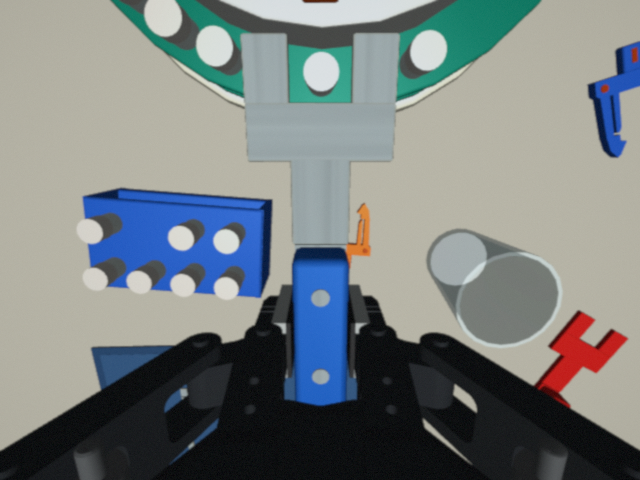

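The fork is held straight, with prong ends at row ~33 (cols 242–287 and 354–398). I'll check the tip offset, descend, and approach the clip under guard.

```bash
python3 - <<'E'
from plant import robot
from h import *
import pickle
c=pickle.load(open("stand.pkl","rb")); o=robot.observe(); t=o["tool_pos"][:2]; d=u(95); n=np.array([-d[1],d[0]])
for z in (.150,.156,.160):
    P=ray(c,[[242,33],[287,33],[354,33],[398,33],[248,160],[393,160]],z)[:,:2]-t; print(z,np.round(np.c_[P@d,P@n]*1000,1).tolist())
E
```

```text
0.15 [[109.3, 28.9], [109.3, 12.2], [109.3, -12.8], [109.2, -29.2], [63.3, 29.5], [63.2, -30.0]]
0.156 [[107.7, 27.7], [107.7, 11.7], [107.6, -12.3], [107.6, -28.0], [63.6, 28.2], [63.5, -28.7]]
0.16 [[106.6, 26.9], [106.6, 11.3], [106.5, -11.9], [106.5, -27.2], [63.7, 27.4], [63.7, -27.9]]
```

```bash
python3 - <<'E'
from plant import robot
from h import *
CL=np.array([.5492,.0720])
robot.line_to(tcp(CL-.046*u(95),95,.225),vel=.08); robot.line_to(tcp(CL-.046*u(95),95,.210),vel=.05)
b=robot.observe()["ft_force"]
g=robot.line_to(tcp(CL-.046*u(95),95,.196),vel=.01,guard=2); robot.pause(.1)
o=robot.observe(); print(g,o["time"],o["tool_pos"],b,o["ft_force"])
cv2.imwrite("pics/top1.png",cv2.resize(robot.grab_frame("top")[170:320,110:310],None,fx=4,fy=4,interpolation=cv2.INTER_CUBIC))
E
```

```text
True 11.2583 [ 0.5627284  -0.08348435  0.19944306] [ 0.27180993 -0.45963057 -1.87470976] [ 0.80267251 -1.9177002   3.51755126]
```

View pics/top1.png

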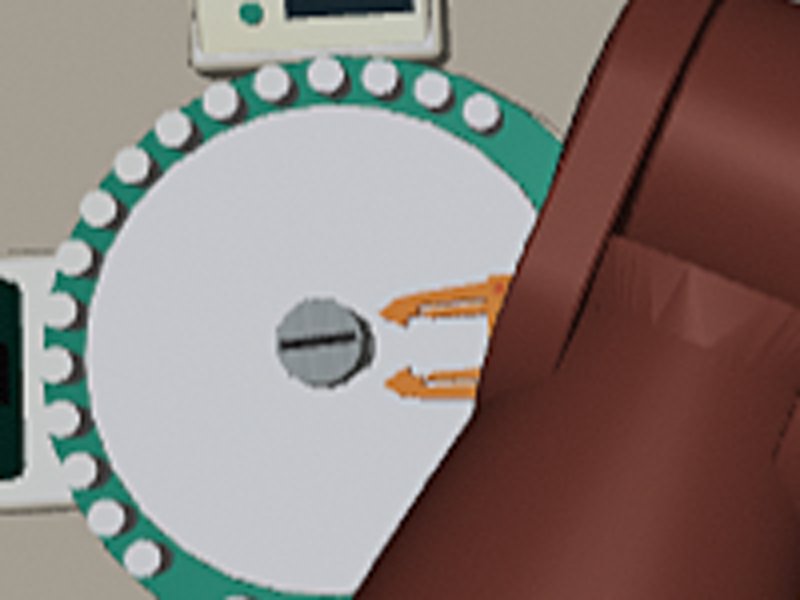

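The clip tips (395,312) and (400,383) sit about 5 mm to the −x side of the slot line, and the hub contact height is confirmed. I'll engage the tail and swing the clip's rear over to the slot line.

```bash
cat >> h.py <<'E'
def S(al,la,a=97.7,z=.201,th=97.7):
    """TCP for prong-tip at (along, lateral) of the slot frame (heading th), fork heading a"""
    e=u(th); return tcp(SP+al*e+la*np.array([-e[1],e[0]]),a,z)
E
python3 - <<'E'
from plant import robot
from h import *
p=robot.observe()["tool_pos"]; robot.line_to([p[0],p[1],.201],vel=.05)
R=[180,0,97.7]
robot.line_to(S(-.0895,.0075),vel=.03,rotation=R); print(robot.observe()["ft_force"])
for L in (.004,0,-.004):
    g=robot.line_to(S(-.0895,L),vel=.02,guard=6); o=robot.observe(); print(L,g,o["ft_force"],o["tool_pos"])
robot.pause(.1); print(robot.observe()["time"])
im=robot.grab_frame("top"); cv2.imwrite("pics/top2f.png",im)
cv2.imwrite("pics/top2.png",cv2.resize(im[220:295,170:270],None,fx=6,fy=6,interpolation=cv2.INTER_CUBIC))
E
```

```text
[ 0.5265454   0.57826744 -2.04681551]
0.004 False [-0.18580375  0.74942916 -1.15872421] [ 0.57044692 -0.07320569  0.20096216]
0 False [ 0.23120276  0.39961936 -1.01563173] [ 0.57441559 -0.07258515  0.20097002]
-0.004 False [ 0.57557061  0.38600018 -1.71215837] [ 0.57837913 -0.07206479  0.20097659]
13.1917
```

View pics/top2.png

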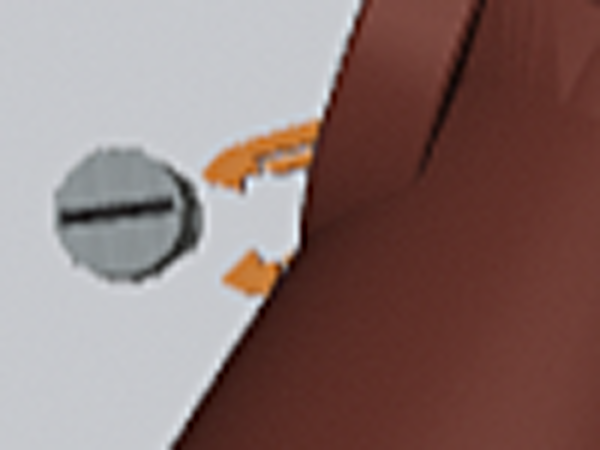

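```bash
python3 - <<'E'
from plant import robot
from h import *
c=robot.get_calibration("top"); e=u(97.7); n=np.array([-e[1],e[0]])
for nm,f in (("top0","pics/top0.png"),("top2","pics/top2f.png")):
    im=cv2.imread(f)[220:295,170:270]; hsv=cv2.cvtColor(cv2.resize(im,None,fx=6,fy=6,interpolation=cv2.INTER_CUBIC),cv2.COLOR_BGR2HSV)
    H,s,V=hsv[...,0].astype(int),hsv[...,1],hsv[...,2]
    m=(H>5)&(H<20)&(s>140)&(V>110); t=[]
    for rows in (slice(0,222),slice(222,450)):
        mm=np.zeros_like(m); mm[rows]=m[rows]; p=pix(mm); p=p[p[:,0]<p[:,0].min()+12].mean(0); 
        q=ray(c,[(p+.5)/6-.5+[170,220]],.133)[0,:2]-SP; t.append([q@e,q@n])
    t=np.array(t)*1000; print(nm,t.round(1),"mid",t.mean(0).round(1),"tilt",np.degrees(np.arctan2(t[0,0]-t[1,0],t[1,1]-t[0,1])).round(1))
E
```

```text
top0 [[-27.8 -11.9]
 [-26.7  21. ]] mid [-27.3   4.5] tilt -2.0
top2 [[-25.8 -11.4]
 [-28.3  22. ]] mid [-27.1   5.3] tilt 4.2
```

```bash
cat > tips.py <<'E'
from h import *
def tips(robot,name):
    c=robot.get_calibration("top"); e=u(97.7); n=np.array([-e[1],e[0]]); fr=robot.grab_frame("top"); cv2.imwrite(f"pics/{name}.png",fr)
    hsv=cv2.cvtColor(cv2.resize(fr[220:295,170:270],None,fx=6,fy=6,interpolation=cv2.INTER_CUBIC),cv2.COLOR_BGR2HSV)
    H,s,V=hsv[...,0].astype(int),hsv[...,1],hsv[...,2]
    m=(H>5)&(H<20)&(s>140)&(V>110); t=[]
    for rows in (slice(0,222),slice(222,450)):
        mm=np.zeros_like(m); mm[rows]=m[rows]; p=pix(mm); p=p[p[:,0]<p[:,0].min()+12].mean(0)
        q=ray(c,[(p+.5)/6-.5+[170,220]],.133)[0,:2]-SP; t.append([q@e,q@n])
    t=np.array(t)*1000; return t.round(1).tolist(),"mid",t.mean(0).round(1),"tilt",np.degrees(np.arctan2(t[0,0]-t[1,0],t[1,1]-t[0,1])).round(1)
E
python3 - <<'E'
from plant import robot
from tips import *
e=u(97.7); f0=robot.observe()["ft_force"]
for al in (-.087,-.084,-.081,-.078):
    g=robot.line_to(S(al,-.004),vel=.015,guard=8); o=robot.observe(); d=o["ft_force"]-f0
    print(al,g,(d[:2]@e).round(2),(d[:2]@np.array([-e[1],e[0]])).round(2),d[2].round(2),tips(robot,f"t{int(-al*1000)}"))
    if g: break
print(o["time"])
E
```

```text
-0.087 False -0.55 0.29 0.12 ([[-25.4, -11.5], [-27.9, 21.7]], 'mid', array([-26.6,   5.1]), 'tilt', np.float64(4.5))
-0.084 False -0.64 0.04 0.04 ([[-23.8, -14.3], [-25.1, 18.9]], 'mid', array([-24.5,   2.3]), 'tilt', np.float64(2.1))
-0.081 False -0.11 0.85 0.97 ([[-22.4, -16.7], [-22.9, 16.7]], 'mid', array([-22.6,   0. ]), 'tilt', np.float64(0.8))
-0.078 False 1.18 -0.07 -0.36 ([[-19.6, -16.5], [-19.5, 16.8]], 'mid', array([-19.5,   0.2]), 'tilt', np.float64(-0.3))
14.7583
```

The clip is now in line (tilt −0.3°, lateral 0.2 mm). I'll push in slowly and watch the force.

```bash
cat > push.py <<'E'
from tips import *
def push(robot,als,la,f0,vel=.012,lim=20,a=97.7):
    e=u(97.7); n=np.array([-e[1],e[0]]); F=0
    for al in als:
        g=robot.line_to(S(al,la,a),vel=vel,rotation=[180,0,a],guard=max(lim-max(F,0),3)); o=robot.observe(); d=o["ft_force"]-f0; F=-d[:2]@e
        p=(o["tool_pos"][:2]+LT*u(a)-SP); print(f"{al:.4f} {g} along {p@e*1000:.1f} lat {p@n*1000:.1f} F {F:.1f} lat {d[:2]@n:.1f} z {d[2]:.1f} t {o['time']:.2f}")
        if g: return True
    return False
E
python3 - <<'E'
from plant import robot
from push import *
f0=robot.observe()["ft_force"]
push(robot,np.arange(-.0755,-.050,.0025),-.002,f0); print(tips(robot,"p1"))
E
```

```text
-0.0755 False along -75.4 lat -2.0 F 0.2 lat -1.1 z 0.8 t 15.22
-0.0730 False along -72.9 lat -2.0 F -0.1 lat -0.6 z 0.1 t 15.58
-0.0705 False along -70.7 lat -2.2 F 1.6 lat -1.3 z -0.5 t 15.94
-0.0680 False along -68.8 lat -2.3 F 6.3 lat -2.3 z -0.0 t 16.30
-0.0655 False along -67.2 lat -2.4 F 10.4 lat -1.5 z 0.8 t 16.66
-0.0630 False along -63.1 lat -2.1 F 3.8 lat -1.3 z 2.2 t 17.02
-0.0605 False along -60.3 lat -2.0 F 2.1 lat -1.1 z 0.6 t 17.38
-0.0580 False along -57.8 lat -2.0 F 2.8 lat -1.8 z 1.0 t 17.73
-0.0555 False along -55.3 lat -2.0 F 2.6 lat -1.5 z 1.3 t 18.09
-0.0530 False along -52.8 lat -2.0 F 2.9 lat -1.7 z 1.1 t 18.45
-0.0505 False along -50.3 lat -2.0 F 2.1 lat -0.6 z 1.5 t 18.81
([[0.5, -23.6], [10.2, 18.5]], 'mid', array([ 5.4, -2.5]), 'tilt', np.float64(-12.9))
```

The legs are spread and the force is the expected 2–3 N, with no binding. I'll continue to the hard stop.

```bash
python3 - <<'E'
from plant import robot
from push import *
f0=np.array([0.2,.2,-1.5])
push(robot,np.arange(-.0485,-.0285,.002),-.002,f0,vel=.010,lim=16); robot.pause(.4); print(robot.observe()["ft_force"])
im=robot.grab_frame("top"); cv2.imwrite("pics/homef.png",im)
cv2.imwrite("pics/home.png",cv2.resize(im[220:295,150:250],None,fx=6,fy=6,interpolation=cv2.INTER_CUBIC))
E
```

```text
-0.0485 False along -48.4 lat -2.0 F 2.4 lat -0.8 z 0.4 t 19.21
-0.0465 False along -46.4 lat -2.0 F 1.9 lat -0.9 z 0.1 t 19.56
-0.0445 False along -44.3 lat -2.0 F 2.5 lat -0.5 z 0.2 t 19.91
-0.0425 False along -42.3 lat -2.0 F 3.7 lat -0.7 z 1.8 t 20.26
-0.0405 False along -40.4 lat -2.0 F 2.9 lat -0.5 z 0.4 t 20.61
-0.0385 False along -38.3 lat -2.0 F 3.1 lat -0.6 z 0.3 t 20.96
-0.0365 False along -36.4 lat -2.0 F 3.7 lat -0.4 z -0.0 t 21.31
-0.0345 False along -33.9 lat -1.8 F 0.6 lat -0.3 z 0.4 t 21.66
-0.0325 False along -32.3 lat -2.0 F 1.1 lat -0.4 z 0.4 t 22.01
-0.0305 False along -31.4 lat -2.1 F 4.5 lat 0.3 z -0.3 t 22.36
[ 0.78362942 -5.58197531 -1.12102402]
```

View pics/home.png

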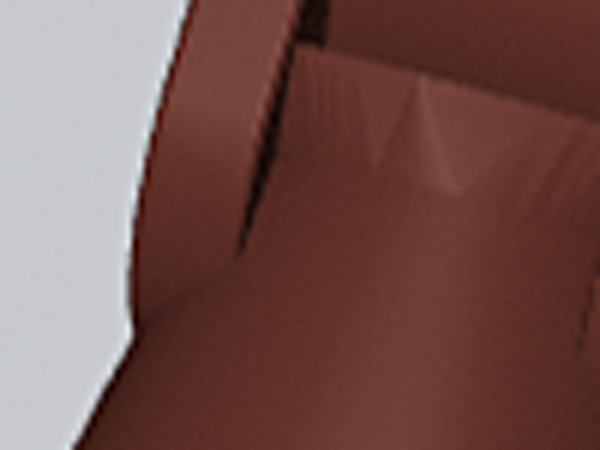

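The arm hides the clip here, but the force dropped at −34 mm (the snap) and rises from −32 mm (the stop). I'll seat it firmly, back off, lift and check with the wrist camera.

```bash
python3 - <<'E'
from plant import robot
from push import *
f0=np.array([0.2,.2,-1.5])
push(robot,[-.0295,-.0285,-.0275,-.0265],-.002,f0,vel=.008,lim=13); robot.pause(.3)
robot.line_to(S(-.036,-.002),vel=.03); robot.line_to(S(-.036,0),vel=.03)   # centre slot about tail
robot.line_to(S(-.075,0),vel=.08); robot.line_to(S(-.075,0,z=.27),vel=.12)
robot.move_pose([.565,-.02,.31],[180,0,97.7]); robot.pause(.2)
c,im=shot(robot,"chk"); print(robot.observe()["time"],proj(c,[[*SP,.157]]))
E
```

```text
-0.0295 False along -31.1 lat -2.1 F 10.4 lat 2.1 z -0.1 t 23.08
-0.0285 True along -31.1 lat -2.0 F 2.6 lat 0.4 z 1.1 t 23.29
26.1167 [[3.25229752e+02 2.25701537e-01]]
```

View pics/chk.png

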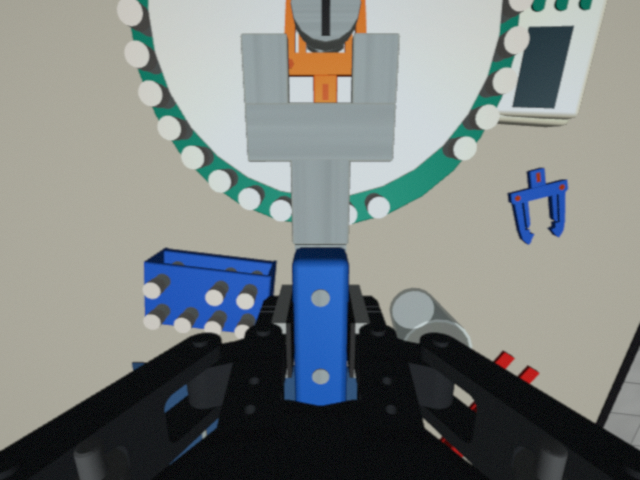

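The picture shows the bridge (row 76) up against the spindle head, with the tail at (325,90). I'll move over the mat and measure with an unobstructed top view before laying the fork down.

```bash
python3 - <<'E'
from plant import robot
from tips import *
import pickle
c=pickle.load(open("chk.pkl","rb")); e=u(97.7); n=np.array([-e[1],e[0]])
q=ray(c,[[290,76],[352,76]],.133)[:,:2]-SP; print("rear face",np.round(np.c_[q@e,q@n]*1000,1))
g=np.array([.5872,-.3373])-.015*u(95.3)
robot.move_pose([*g,.20],[180,0,95.3]); robot.pause(.2)
im=robot.grab_frame("top"); c=robot.get_calibration("top"); print(robot.observe()["time"])
hsv=cv2.cvtColor(im,cv2.COLOR_BGR2HSV); H,s,V=hsv[...,0].astype(int),hsv[...,1],hsv[...,2]
b=blobs((H>5)&(H<20)&(s>150)&(V>110))[:3]
for m in b:
    P=ray(c,pix(m),.133); q=P[:,:2]-SP; print(len(P),np.round(np.c_[(q@e).min(),(q@e).max(),(q@n).min(),(q@n).max()]*1000,1))
cv2.imwrite("pics/home2.png",cv2.resize(im[215:300,140:260],None,fx=6,fy=6,interpolation=cv2.INTER_CUBIC))
E
```

```text
rear face [[-34.4  22.6]
 [-34.5 -17.9]]
27.6833
446 [[-51.3  27.5 -28.9  29.1]]
195 [[-265.3 -213.3  -12.7   23.7]]
```

View pics/home2.png

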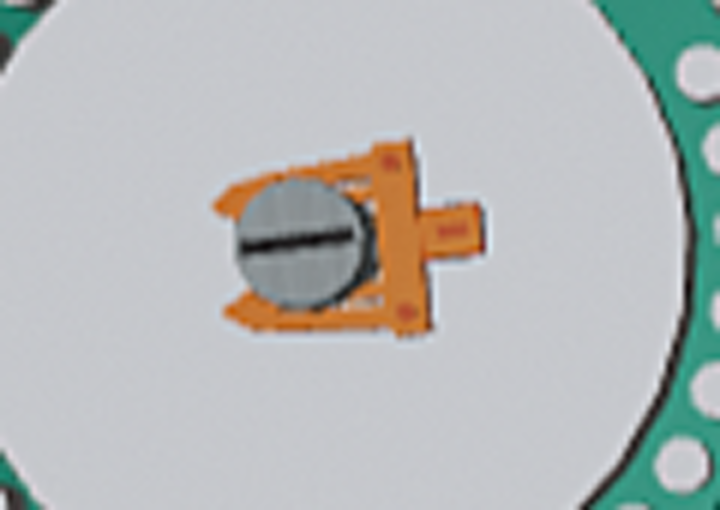

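The clip is home: it spans −51.3 to 27.5 mm (nominal −52.5 to 29), is centred at ±29 mm, and both legs are closed. Now the fork goes back on the mat.

```bash
python3 - <<'E'
from plant import robot
from h import *
g=np.array([.5872,-.3373])-.015*u(95.3)
robot.line_to([*g,.088],vel=.1); x=robot.line_to([*g,.0765],vel=.015,guard=4); o=robot.observe(); print(x,o["tool_pos"][2])
robot.set_gripper(.06); robot.pause(.2); robot.line_to([*g,.2],vel=.1); robot.pause(.3)
c=robot.get_calibration("wrist"); im=robot.grab_frame("wrist"); hsv=cv2.cvtColor(im,cv2.COLOR_BGR2HSV); H,S,V=hsv[...,0].astype(int),hsv[...,1],hsv[...,2]
for m,z in (((H>105)&(H<125)&(S>190)&(V>100),.029),((S<80)&(V>90),.009)):
    for b in blobs(m,400)[:3]: print(z,[np.round(v,4) for v in axis(ray(c,pix(b),z))])
cv2.imwrite("pics/end.png",im); o=robot.observe(); print(o["time"],o["gripper_width"])
E
```

```text
True 0.07841480604313986
0.029 [array([ 0.5902, -0.3721]), np.float64(95.916), array([97.7396, 20.4316])]
0.009 [array([ 0.5882, -0.3711]), np.float64(5.4553), array([605.696 , 360.1282])]
0.009 [array([ 0.6006, -0.4846]), np.float64(5.335), array([149.461 ,  66.2767])]
0.009 [array([ 0.5821, -0.2848]), np.float64(95.4737), array([81.6108, 58.1905])]
31.95 0.060092810628592945
```

View pics/end.png

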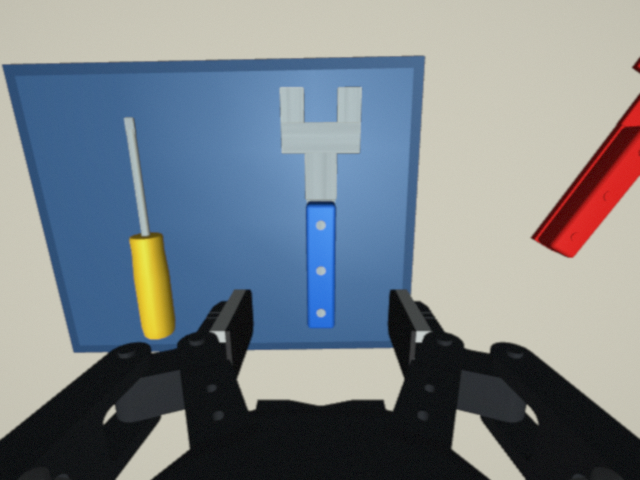

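The fork lies flat on the mat at its old place (handle at 321,265), released, and the screwdriver hasn't moved. Handing in.

```bash
python3 -c "
from plant import robot
print(robot.job_done())"
```

```text
the job is handed in; nothing more can be done
None
```

The clip is fully home on the spindle with both legs snapped shut, the fork lies flat back on the mat, and I handed the job in at about 32 s; no verdict was returned.

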